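# Hang the large flask ring on the J-hook

### The arm

A 6-joint arm with a two-finger parallel gripper is mounted at the origin on the work surface. World frame = base frame: x ahead of the robot, y to its left, z up, the work surface at z = 0. Lengths are in m, angles in degrees, forces in N, time in s.
With the tool pointing down it reaches from about 0.35 to 0.975 m from the base axis. Payload 7.1 kg.
Tool frame: the origin (TCP) lies on the centre line of the jaws, within the pads' length; the fingertips stand 25 mm ahead of it and the grasp point (between the pads) lies 6 mm ahead of it; z points along the fingers, y is the line along which they close (so a half turn about z gives the same grasp; the last joint's range is limited). The gripper opens to 88 mm and grips with 3 to 60 N. Pads are 20 mm wide; open, the fingers measure 115 mm over their backs; the gripper's body (75 mm by 178 mm) begins 61 mm behind the grasp point.
Start: joints at [-69.901, 24.242, 93.386, -0, 62.372, -1.089], TCP at [0.226, -0.583, 0.248] pointing down, gripper open.
Joint ranges: [-172.04, 172.04], [-51.8, 120.97], [4.93, 147.93], [-75.15, 255.16], [6.16, 154.13], [-145.62, 145.62]. Speed limits (degrees/s): [136.94, 136.94, 172.46, 180, 180, 180].

### API

Orientations are given as [roll, pitch, yaw] about the fixed x, y, z axes, in that order (R = Rz(yaw) Ry(pitch) Rx(roll)).
In Python, from rig import ctrl, vision gives the robot as it stands.
- The arm moves only by the tool apply_moves, never from a script. Its argument "rows" is a list of rows, each a list of 2 entries, a list of its own where there are three numbers: the shift along the tool's x, y, z in m, then the turn, a rotation vector about the tool's x, y, z in degrees. A call has 1 to 8 rows; each row is the pose to reach, as a shift and turn from the pose commanded when the call began, along the tool's axes at that moment; what a row does not reach only later rows make up. A row lasts 1/12 s, in which the tool goes at most 41.7 mm and 7.16 degrees, less where a joint would pass 70% of its speed; a pose out of reach is approached as far as the arm can. A call with a gripper value outside its range is refused whole. "claw" is the opening, from -1 (shut) to 1 (fully open), set as the call begins (left out, the last holds). The fingers move at their own pace and stop on an object; "newtons" is the grip in N (left out, the last holds). Time passes only in rows, so rows that repeat a pose let the fingers close. It gives the time, the measured TCP pose, the force, the opening and the grip force at its end, in the units of the state.
- ctrl.state(): the state, without advancing time (a new reading comes with each control period).
- vision.grab_frame(name): name is "scene" or "side" or "wrist"; returns the picture (384x512x3 uint8, red, green, blue); there is no depth.
- vision.calibration(name): a dict with "camera_matrix" (3x3 intrinsics, pixels), "position" and "attitude" of the camera in the world; the wrist camera has in their place "mount" (4x4, takes a point from camera to tool coordinates, whose origin is the TCP and whose axes are the flange's). Camera axes: x right, y down, z forward; pixel columns grow to the right and rows downward; lengths in m; the calibration is good to about 2 mm. The wrist camera is an equidistant fisheye: a pixel r from the principal point sees the ray r / f radians off the axis. A picture is of the moment at which its call begins: read the wrist's pose just before it. calibration takes no time and is no camera call.
- ctrl.sign_off(): hands the job in; it is judged then, once.
The state is a dict: "time_s": time; "joint_positions": joint angles; "dq": joint speeds; "joint_torque": joint torques, N m; "ee_pos": TCP position; "ee_rot": TCP orientation; "contact_force": force on the tool from outside, world axes, zero at the start; "moment": the same for the moment, N m; "gripper_width": finger opening in m; "grip_force": force on a finger pad.
Only numpy, scipy, OpenCV 4.12 (cv2) and the standard library are available. Lean on these libraries where they do the work, as an engineer would, in place of code of your own. Each camera call takes 0.05 s, during which the arm holds its last target. There are 200 camera calls.

### The job

Pick the larger of the two dark flask rings out of its wooden cradle by the rim and hang it on the J-hook of the steel stand, so that the hook passes through the ring and the ring hangs freely from the straight part of the hook. Leave the smaller ring standing in its own cradle.

Things in the scene. Friction and masses are not known exactly. Their poses are not given: they have to be found in the camera images.
- ring_large: To hang: flat dark rubber-coated ring like a wheel rim, outer dia. 150 mm, bore 86, rim 32 wide radially, 12 thick, 0.25-0.5 kg. Origin at its centre, x = ring's axis (level). Starts upright in a fixed wooden cradle (foot 75 x 120 mm): a 15 mm slot between two walls 12 thick, 90 long, tops 62 mm above the bench. Ring's lowest point 12 mm above the bench, top 162. Lifts straight up.
- ring_small: Bystander: ring of the same kind, outer diameter 110 mm, bore 60 mm, 12 mm thick, upright in a second cradle like the first; its top is 122 mm above the bench. Origin at its centre, x = ring's axis. The two cradles may have changed places. Leave it alone.
- hook: Fixed stand with J-hook of 12 mm steel rod. Origin: centre of the underside of its base plate (190 x 130 x 12 mm, long along x), z up. A post at x = +70 mm rises and bends into a level straight arm along x at y = 0, from x = +55 to -55 mm, upper side 240 mm above the bench; then the rod turns up to a tip at x = -67 (outermost -73), top 260 mm above the bench. The open end points to -x.
- hook_seat (a point): Middle of the hook's straight arm, on its upper side, 240 mm straight above the hook's origin; axes as the hook's. The ring comes over the tip from the -x side with its axis along the arm, then down; hung here its centre is 43 mm below this point. Nothing near the hook is higher than its tip.
There are look-alikes about, which are no part of the job. Leave any pink, purple or turquoise look-alike of the ring_large alone.

How it is judged (in metres and radians):
At the end, for the whole second after the job is handed in: The large ring hangs from the hook's straight arm and bears on it: its centre 30 to 55 mm below the seat, within 50 mm of the seat along the arm and 20 mm across it, swinging slower than 0.1 m/s, while the small ring is within 20 mm of where it stood (contact force between ring_large and hook above 1 N and x of ring_large in the frame of hook_seat between -0.05 and 0.05 m and y of ring_large in the frame of hook_seat between -0.02 and 0.02 m and z of ring_large in the frame of hook_seat between -0.055 and -0.03 m and linear speed of ring_large below 0.1 m/s and distance of ring_small from where it was at the start of the episode below 0.02 m); the robot touches nothing.
It fails at once if the small ring is pulled out of its place (moved more than 30 mm) (distance of ring_small from where it was at the start of the episode above 0.03 m).
It also fails if it takes over 42 s, if anything falls off the work surface, if the arm or the gripper's body presses on something with over 40 N, if the wrist force passes 120 N, or if a joint passes its speed limit or range.

## Working session

There is one attempt and no reset: what is moved stays moved. The work goes in short steps, Python scripts to look and compute and a tool call to move; the robot and the scene stay as the last step left them, time stands still between calls to the robot, and variables do not carry over. Pictures are saved under pics/ and viewed, at most 10 in all, crops included, and the job is handed in when it is done.

Besides the shell and the picture viewer there is one more tool, called after "Call:" by a JSON object that holds its "name" and its "arguments". apply_moves: Moves the arm, as the interface text tells. Its arguments: {"type":"object","properties":{"rows":{"type":"array"},"claw":{"type":"number"},"newtons":{"type":"number"}},"required":["rows"]}

```bash
mkdir -p pics
cat > h.py <<'E'
import numpy as np,cv2
from rig import ctrl,vision
from scipy.spatial.transform import Rotation as R
def grab(n,f):
    im=vision.grab_frame(n); cv2.imwrite('pics/'+f,cv2.cvtColor(im,cv2.COLOR_RGB2BGR)); return im
E
python3 - <<'E'
from h import *
a=grab('scene','s0.png');b=grab('side','d0.png')
cv2.imwrite('pics/both0.png',cv2.imread('pics/s0.png'))
for n in('scene','side','wrist'):print(n,vision.calibration(n))
print(ctrl.state())
E
```

```text
scene {'camera_matrix': array([[470.06314002,   0.        , 256.37828409],
       [  0.        , 470.06314002, 192.85038726],
       [  0.        ,   0.        ,   1.        ]]), 'position': array([ 1.48503172, -0.71603113,  1.36851691]), 'attitude': array([-136.33766348,    0.17790049,   60.33126876])}
side {'camera_matrix': array([[489.88173985,   0.        , 260.828126  ],
       [  0.        , 489.88173985, 192.53142469],
       [  0.        ,   0.        ,   1.        ]]), 'position': array([ 0.25374681, -1.19620266,  0.97048883]), 'attitude': array([-127.16936097,   -0.7623858 ,  -11.77840155])}
wrist {'camera_matrix': array([[297.31863964,   0.        , 256.34240945],
       [  0.        , 297.31863964, 192.35239295],
       [  0.        ,   0.        ,   1.        ]]), 'mount': array([[ 7.98894124e-04, -9.54516394e-01, -2.98157366e-01,
         8.30096016e-02],
       [ 9.99999674e-01,  7.96531486e-04,  1.29433335e-04,
         1.02390732e-03],
       [ 1.13945489e-04, -2.98157372e-01,  9.54516720e-01,
        -1.37619734e-01],
       [ 0.00000000e+00,  0.00000000e+00,  0.00000000e+00,
         1.00000000e+00]])}
{'time_s': 0.1, 'joint_positions': array([-6.99014046e+01,  2.42809880e+01,  9.34255023e+01,  5.17718050e-04,
        6.23719554e+01, -1.08943291e+00]), 'dq': array([ 0.13764961, -0.13644052, -0.18384068,  0.01391947,  0.04391734,
        0.06681296]), 'joint_torque': array([-8.72647906e-04, -5.45613599e+01, -2.74327523e+01,  6.44619204e-02,
        1.88183994e-02, -2.61516522e-05]), 'ee_pos': array([ 0.22575537, -0.58231619,  0.24697985]), 'ee_rot': array([-1.79921577e+02, -1.94976653e-03,  2.11877866e+01]), 'contact_force': array([0.26789198, 0.35154647, 0.40814884]), 'moment': array([-0.05379057, -0.00923247,  0.00496267]), 'grip_force': 0.0, 'gripper_width': 0.08789262688262062}
```

View pics/s0.png

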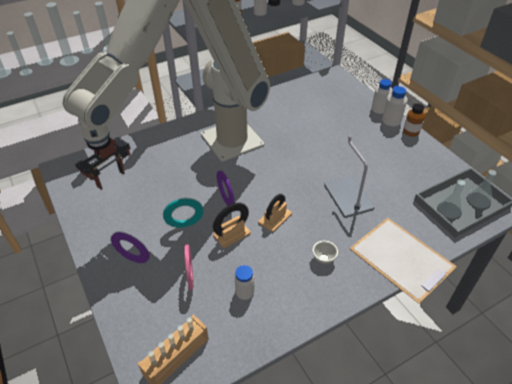

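View pics/d0.png

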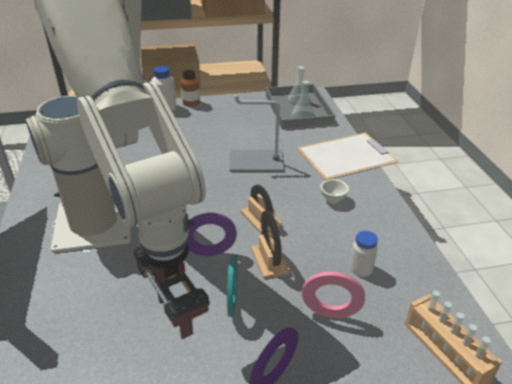

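Run:
```python
from h import *
s=cv2.imread('pics/s0.png');d=cv2.imread('pics/d0.png')
c=lambda im,x,y,w,h,k:cv2.resize(im[y:y+h,x:x+w],None,fx=k,fy=k,interpolation=cv2.INTER_CUBIC)
a=np.hstack([c(s,200,180,100,75,4),c(d,230,175,100,75*1,4)])
a2=np.hstack([c(s,310,130,100,75,4),c(d,210,90,100,75,4)])
# grid ticks each 10px
o=np.vstack([a,a2])
for i in range(0,800,40):
    for j in range(0,600,40): cv2.circle(o,(i,j),1,(0,255,255),-1)
cv2.imwrite('pics/c0.png',o)
```

```text
(no output)
```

View pics/c0.png

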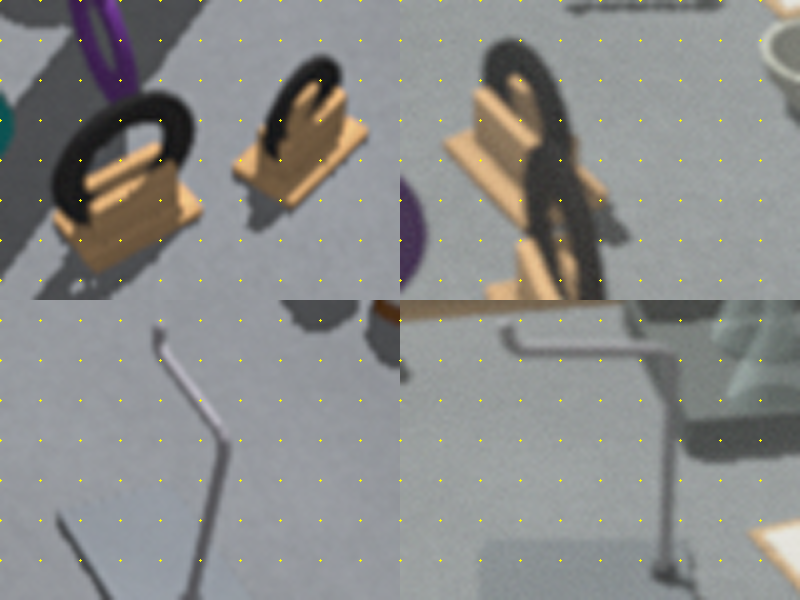

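```bash
cat >> h.py <<'E'
C={}
def ray(n,u,v):
    if n not in C: C[n]=vision.calibration(n)
    c=C[n];K=c['camera_matrix']
    d=R.from_euler('xyz',c['attitude'],degrees=True).apply(np.linalg.inv(K)@[u,v,1]); return c['position'],d/np.linalg.norm(d)
def plane(n,u,v,z):
    p,d=ray(n,u,v); return p+d*(z-p[2])/d[2]
def tri(a,b):
    (p,d),(q,e)=ray('scene',*a),ray('side',*b)
    s=np.linalg.lstsq(np.c_[d,-e],q-p,rcond=None)[0]; x,y=p+d*s[0],q+e*s[1]; return (x+y)/2,np.linalg.norm(x-y)
E
python3 - <<'E'
from h import *
np.set_printoptions(precision=4,suppress=True)
for n,a,b in [('tip',(349.5,137),(236.75,96.75)),('corner',(350,142.5),(238.75,102)),('elbow',(366,163.5),(277.5,102)),('postbase',(358.7,203.7),(275.5,158.7))]: print(n,*tri(a,b))
for n,u,v,z in [('arm c',350,141,.24),('arm e',366,163,.24)]:print(n,plane('scene',u,v,z))
for n,u,v,z in [('arm c',238.75,102,.234),('arm e',277.5,102,.234)]:print(n,plane('side',u,v,z))
print('foot L',plane('scene',213.2,233.8,.01),'B',plane('scene',224.2,248,0.0),'R',plane('scene',250.8,232.5,.01))
print('small foot L',plane('scene',258,221.5,.01),'B',plane('scene',273,232,0.0),'R',plane('scene',292,212.5,.01))
print('back wall top',plane('scene',221.2,227.5,.062),plane('scene',240,216.2,.062))
print('front wall top',plane('scene',222,235,.062),plane('scene',244.5,221,.062))
# dark ring masks
for n in('scene','side'):
    im=cv2.imread(f'pics/{n[0] if n=="scene" else "d"}0.png').astype(int)
    m=(im.max(2)<62)&(im.max(2)-im.min(2)<18)
    k,l,st,c=cv2.connectedComponentsWithStats(m.astype(np.uint8))
    for i in range(1,k):
        if st[i,4]>60 and 180<c[i][1]<275: print(n,st[i],c[i])
E
```

```text
tip [0.4839 0.2455 0.2552] 0.0006500661464709955
corner [0.4908 0.2464 0.2345] 0.0010218635795261261
elbow [0.6146 0.221  0.2375] 0.0020493568433635526
postbase [0.6144 0.2301 0.0147] 0.011909733458653836
arm c [0.4893 0.2464 0.24  ]
arm e [0.6134 0.2217 0.24  ]
arm c [0.4909 0.2484 0.234 ]
arm e [0.6164 0.2257 0.234 ]
foot L [ 0.4586 -0.3195  0.01  ] B [ 0.5299 -0.3109  0.    ] R [ 0.5222 -0.1961  0.01  ]
small foot L [ 0.4894 -0.1466  0.01  ] B [ 0.5542 -0.1193  0.    ] R [ 0.5151 -0.0109  0.01  ]
back wall top [ 0.4862 -0.2971  0.062 ] [ 0.4726 -0.2131  0.062 ]
front wall top [ 0.5183 -0.31    0.062 ] [ 0.501  -0.2098  0.062 ]
scene [492 187  18  17 123] [499.2439 196.1463]
scene [266 195  19  24 134] [274.3284 203.9104]
scene [415 196  96  41 351] [449.2251 217.3276]
scene [213 203  35  33 417] [228.6019 215.741 ]
scene [ 446  234   59   80 1200] [472.5133 274.1642]
side [252 186  28  79 480] [268.4604 223.3313]
```

```bash
cat >> h.py <<'E'
def go(p,yaw):
    s=ctrl.state(); r=R.from_euler('xyz',s['ee_rot'],degrees=True); t=R.from_euler('xyz',[180,0,yaw],degrees=True)
    print('t',s['time_s'],'at',s['ee_pos'].round(4),s['ee_rot'].round(2),'F',s['contact_force'].round(2))
    print('shift mm',(r.inv().apply(np.array(p)-s['ee_pos'])*1000).round(1),'turn',np.degrees((r.inv()*t).as_rotvec()).round(2))
E
python3 - <<'E'
from h import *
print('purple near',plane('scene',225,187,.07)); go([.492,-.257,.32],98)
E
```

```text
purple near [ 0.31872209 -0.19586105  0.07      ]
t 0.1 at [ 0.2258 -0.5823  0.247 ] [-179.92   -0.     21.19] F [0.27 0.35 0.41]
shift mm [ 365.8 -207.2  -72.7] turn [-7.000e-02 -5.000e-02 -7.681e+01]
```

Candidates in the scene picture: large dark ring (231,220), small dark ring (275,208), purple (225,187) and (130,247), turquoise (183,212), pink (188,267). I choose the dark one at (231,220), which is larger and stands in a wooden cradle; the crop agrees.

Call:
{"name": "apply_moves", "arguments": {"rows": [[[0.03,-0.017,-0.02],[0,0,-6]],[[0.06,-0.034,-0.04],[0,0,-13]],[[0.092,-0.052,-0.073],[0,0,-20]],[[0.124,-0.07,-0.073],[0,0,-27]],[[0.156,-0.088,-0.073],[0,0,-34]],[[0.188,-0.106,-0.073],[0,0,-41]],[[0.22,-0.124,-0.073],[0,0,-48]],[[0.252,-0.142,-0.073],[0,0,-55]]], "claw": 1}}

```text
time_s: 0.77
ee_pos: [0.4102, -0.3575, 0.3206]
ee_rot: [-180.0, -0.0, 76.5]
contact_force: [0.1, -0.1, -0.3]
gripper_width: 0.0873
grip_force: 0.0
```

Run:
```python
from h import *
go([.492,-.257,.32],98)
```

```text
t 0.7667 at [ 0.4102 -0.3575  0.3206] [-1.7999e+02 -1.0000e-02  7.6520e+01] F [ 0.06 -0.11 -0.29]
shift mm [116.8  56.1   0.6] turn [-1.000e-02 -1.000e-02 -2.148e+01]
```

Call:
{"name": "apply_moves", "arguments": {"rows": [[[0.03,0.014,0],[0,0,-6]],[[0.06,0.028,0],[0,0,-12]],[[0.09,0.042,0],[0,0,-18]],[[0.116,0.055,0],[0,0,-21.5]],[[0.116,0.055,0],[0,0,-21.5]],[[0.116,0.055,0],[0,0,-21.5]],[[0.116,0.055,0],[0,0,-21.5]]]}}

```text
time_s: 1.35
ee_pos: [0.4902, -0.2598, 0.3203]
ee_rot: [-179.9, -0.0, 97.7]
contact_force: [0.1, -0.4, 0.5]
gripper_width: 0.0883
grip_force: 0.0
```

Run:
```python
from h import *
go([.492,-.257,.32],98)
im=grab('wrist','w0.png')
```

```text
t 1.35 at [ 0.4902 -0.2598  0.3203] [-1.7995e+02 -1.0000e-02  9.7660e+01] F [ 0.08 -0.42  0.51]
shift mm [2.6 2.1 0.3] turn [-0.05 -0.01 -0.34]
```

View pics/w0.png

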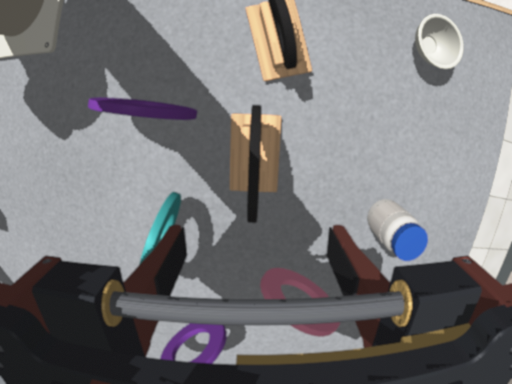

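```bash
cat >> h.py <<'E'
def wray(u,v,s):
    c=vision.calibration('wrist');K=c['camera_matrix'];M=c['mount']
    x,y=u-K[0,2],v-K[1,2];r=np.hypot(x,y);t=r/K[0,0]
    d=np.array([np.sin(t)*x/r,np.sin(t)*y/r,np.cos(t)])
    T=R.from_euler('xyz',s['ee_rot'],degrees=True)
    return s['ee_pos']+T.apply(M[:3,3]),T.apply(M[:3,:3]@d)
E
python3 - <<'E'
from h import *
s=ctrl.state(); im=cv2.imread('pics/w0.png').astype(int)
m=(im.max(2)<45); m[:95]=0; m[230:]=0; m[:,:235]=0; m[:,280:]=0
ys=np.where(m.any(1))[0]; mid=[(np.where(m[y])[0].mean(),y,m[y].sum()) for y in ys]
print(mid[0],mid[len(mid)//2],mid[-1])
x0,y0=np.polyfit([a[1] for a in mid if a[2]<14],[a[0] for a in mid if a[2]<14],1)
ends=[wray(x0*y+y0,y,s) for y in (ys[0]-.5,ys[-1]+.5)]
p=ends[0][0]; a,b=ends[0][1],ends[1][1]; n=np.cross(a,b); print('plane normal',n/np.linalg.norm(n),'axis yaw',np.degrees(np.arctan2(n[1],n[0])))
bis=a+b; q=p+bis*(.087-p[2])/bis[2]; print('centre',q,'half angle implied r',np.linalg.norm(q-p)*np.sin(np.arccos(a@b)/2))
# middle pixel at rim top
for z,(u,v,_) in ((.087,mid[2]),(.087,mid[-3]),(.155,mid[len(mid)//2])):
    pp,d=wray(u,v,s); print(z,pp+d*(z-pp[2])/d[2])
E
```

```text
(np.float64(256.0), np.int64(107), np.int64(7)) (np.float64(253.0), np.int64(176), np.int64(9)) (np.float64(252.0), np.int64(221), np.int64(7))
plane normal [-0.9952864  -0.09695281  0.00226408] axis yaw -174.43625925111525
centre [ 0.48688238 -0.25728276  0.087     ] half angle implied r 0.07291979337111962
0.087 [ 0.48073267 -0.18772458  0.087     ]
0.087 [ 0.49402509 -0.33249193  0.087     ]
0.155 [ 0.48679032 -0.25585677  0.155     ]
```

Run:
```python
from h import *
go([.487,-.2575,.160],95.5)
```

```text
t 1.4 at [ 0.49   -0.2603  0.3204] [-1.7996e+02 -1.0000e-02  9.7610e+01] F [-0.36  0.16  0.11]
shift mm [  3.2  -2.5 160.4] turn [-0.04 -0.01  2.11]
```

Call:
{"name": "apply_moves", "arguments": {"rows": [[[0.003,-0.0025,0.02],[0,0,2]],[[0.003,-0.0025,0.05],[0,0,2]],[[0.003,-0.0025,0.08],[0,0,2]],[[0.003,-0.0025,0.11],[0,0,2]],[[0.003,-0.0025,0.135],[0,0,2]],[[0.003,-0.0025,0.15],[0,0,2]],[[0.003,-0.0025,0.16],[0,0,2]],[[0.003,-0.0025,0.16],[0,0,2]]]}}

```text
time_s: 2.07
ee_pos: [0.4861, -0.2575, 0.1587]
ee_rot: [-179.8, -0.1, 95.6]
contact_force: [-0.9, 0.4, -0.0]
gripper_width: 0.0878
grip_force: 0.0
```

Call:
{"name": "apply_moves", "arguments": {"rows": [[[0,0,0],[0,0,0]],[[0,0,0],[0,0,0]],[[0,0,0],[0,0,0]],[[0,0,0],[0,0,0]],[[0,0,0],[0,0,0]],[[0,0,0],[0,0,0]],[[0,0,0],[0,0,0]],[[0,0,0],[0,0,0]]], "claw": -1, "newtons": 40}}

```text
time_s: 2.73
ee_pos: [0.4878, -0.257, 0.1608]
ee_rot: [180.0, 0.0, 95.7]
contact_force: [-0.9, -0.2, 0.1]
gripper_width: 0.0379
grip_force: 0.0
```

Call:
{"name": "apply_moves", "arguments": {"rows": [[[0,0,0],[0,0,0]],[[0,0,0],[0,0,0]],[[0,0,0],[0,0,0]],[[0,0,0],[0,0,0]],[[0,0,0],[0,0,0]],[[0,0,0],[0,0,0]],[[0,0,0],[0,0,0]],[[0,0,0],[0,0,0]]]}}

```text
time_s: 3.4
ee_pos: [0.4877, -0.2571, 0.1606]
ee_rot: [-180.0, -0.0, 95.7]
contact_force: [-0.6, 0.5, -0.7]
gripper_width: 0.012
grip_force: 40.0
```

Call:
{"name": "apply_moves", "arguments": {"rows": [[[0,0,-0.008],[0,0,0]],[[0,0,-0.025],[0,0,0]],[[0,0,-0.05],[0,0,0]],[[0,0,-0.08],[0,0,0]],[[0,0,-0.11],[0,0,0]],[[0,0,-0.14],[0,0,0]],[[0,0,-0.16],[0,0,0]],[[0,0,-0.17],[0,0,0]]]}}

```text
time_s: 4.07
ee_pos: [0.4886, -0.2575, 0.3342]
ee_rot: [179.8, 0.1, 95.7]
contact_force: [-0.0, 0.3, -3.2]
gripper_width: 0.0119
grip_force: 40.0
```

Run:
```python
from h import *
go([.40,.10,.33],87); go([.424,.259,.33],79)
```

```text
t 4.0667 at [ 0.4886 -0.2575  0.3342] [1.7978e+02 1.5000e-01 9.5680e+01] F [-0.05  0.32 -3.24]
shift mm [364.5 -52.7   3.1] turn [0.23 0.13 8.68]
t 4.0667 at [ 0.4886 -0.2575  0.3342] [1.7978e+02 1.5000e-01 9.5680e+01] F [-0.05  0.32 -3.24]
shift mm [520.4 -13.1   2.8] turn [ 0.24  0.11 16.68]
```

Call:
{"name": "apply_moves", "arguments": {"rows": [[[0.01,-0.002,0],[0,0,0]],[[0.03,-0.008,0],[0,0,1]],[[0.058,-0.016,0],[0,0,2]],[[0.086,-0.024,0],[0,0,3]],[[0.114,-0.032,0],[0,0,4]],[[0.142,-0.04,0],[0,0,5]],[[0.17,-0.048,0],[0,0,6]],[[0.198,-0.054,0],[0,0,7]]]}}

```text
time_s: 4.73
ee_pos: [0.4119, -0.0636, 0.3287]
ee_rot: [-179.8, -0.0, 88.6]
contact_force: [1.0, -0.1, -2.8]
gripper_width: 0.0119
grip_force: 40.0
```

Run:
```python
from h import *
go([.424,.259,.33],79)
```

```text
t 4.7333 at [ 0.4119 -0.0636  0.3287] [-1.7979e+02 -5.0000e-02  8.8620e+01] F [ 1.02 -0.09 -2.85]
shift mm [322.8   4.3  -1. ] turn [-0.21 -0.03  9.62]
```

Call:
{"name": "apply_moves", "arguments": {"rows": [[[0.028,0,0],[0,0,1]],[[0.056,0,0],[0,0,2]],[[0.084,0.001,0],[0,0,3]],[[0.112,0.001,0],[0,0,4]],[[0.14,0.002,0],[0,0,5]],[[0.168,0.002,0],[0,0,6]],[[0.196,0.003,0],[0,0,7]],[[0.224,0.003,0],[0,0,8]]]}}

```text
time_s: 5.4
ee_pos: [0.4208, 0.1598, 0.3288]
ee_rot: [-179.8, 0.1, 80.7]
contact_force: [0.6, 0.1, -3.2]
gripper_width: 0.0118
grip_force: 40.0
```

Run:
```python
from h import *
go([.424,.259,.33],79)
```

```text
t 5.4 at [0.4208 0.1598 0.3288] [-1.7983e+02  8.0000e-02  8.0650e+01] F [ 0.65  0.1  -3.23]
shift mm [ 98.4 -12.9  -1.3] turn [-0.17  0.09  1.65]
```

Call:
{"name": "apply_moves", "arguments": {"rows": [[[0.028,-0.003,0],[0,0,1]],[[0.056,-0.007,0.003],[0,0,1.6]],[[0.08,-0.01,0.007],[0,0,1.6]],[[0.093,-0.012,0.01],[0,0,1.6]],[[0.098,-0.013,0.01],[0,0,1.6]],[[0.098,-0.013,0.01],[0,0,1.6]],[[0.098,-0.013,0.01],[0,0,1.6]],[[0.098,-0.013,0.01],[0,0,1.6]]]}}

```text
time_s: 6.07
ee_pos: [0.4254, 0.2562, 0.3206]
ee_rot: [-180.0, 0.0, 79.0]
contact_force: [-0.1, -1.4, -2.3]
gripper_width: 0.0117
grip_force: 40.0
```

Run:
```python
from h import *
go([.424,.259,.317],79)
grab('scene','s1.png');grab('side','d1.png');grab('wrist','w1.png')
s=cv2.imread('pics/s1.png');d=cv2.imread('pics/d1.png')
c=lambda im,x,y,w,h,k:cv2.resize(im[y:y+h,x:x+w],None,fx=k,fy=k,interpolation=cv2.INTER_CUBIC)
o=np.hstack([c(s,290,90,100,120,4),c(d,190,40,100,120,4)])
for i in range(0,800,40):
    for j in range(0,480,40): cv2.circle(o,(i,j),1,(0,255,255),-1)
cv2.imwrite('pics/c1.png',o)
```

```text
t 6.0667 at [0.4254 0.2562 0.3206] [-1.7998e+02  4.0000e-02  7.9040e+01] F [-0.07 -1.43 -2.29]
shift mm [ 2.5 -1.9  3.6] turn [-0.02  0.04  0.04]
```

View pics/c1.png

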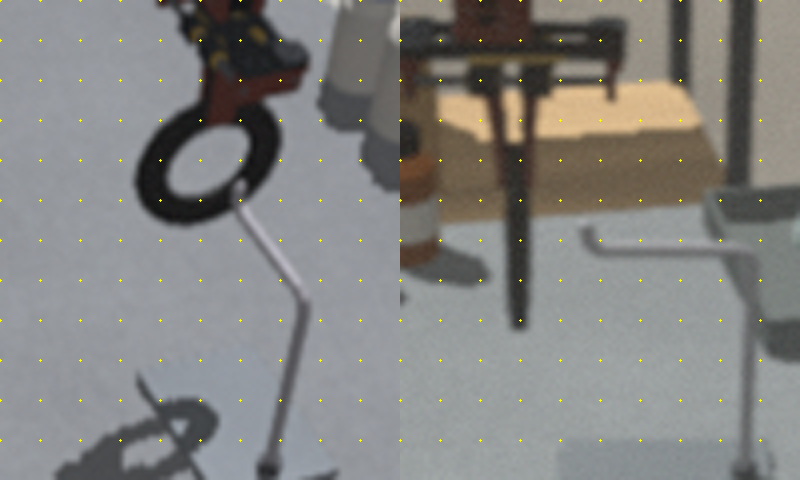

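View pics/w1.png

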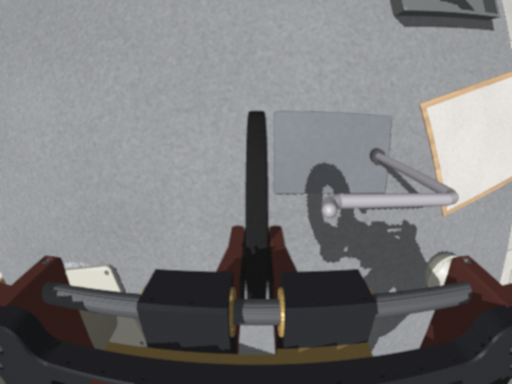

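Wrist view: ring edge-on at column 257, hook tip at (331,208), arm from (340,201) to (450,197). The arm's line goes sideways to the ring, as wanted; I check its height across the ring in the tool frame.

Run:
```python
from h import *
s=ctrl.state(); T=R.from_euler('xyz',s['ee_rot'],degrees=True)
for n,u,v,z in (('tip',331,209,.258),('c',342,202,.234),('e',445,199,.234)):
    p,d=wray(u,v,s); q=p+d*(z-p[2])/d[2]; print(n,q.round(4),'tool',T.inv().apply(q-s['ee_pos']).round(4))
go([.424,.259,.317],79)
print('seat',T.inv().apply(np.array([.552,.2345,.24])-s['ee_pos']).round(4))
```

```text
tip [0.4821 0.2519 0.258 ] tool [0.0064 0.0561 0.063 ]
c [0.4968 0.2461 0.234 ] tool [0.0034 0.0717 0.087 ]
e [0.5995 0.2281 0.234 ] tool [0.0053 0.1759 0.087 ]
t 6.2167 at [0.4257 0.2564 0.3209] [ 1.7998e+02 -1.0000e-02  7.9020e+01] F [-0.03 -0.15 -2.18]
shift mm [ 2.2 -2.2  3.9] turn [ 0.02 -0.01  0.02]
seat [0.0026 0.1281 0.081 ]
```

Call:
{"name": "apply_moves", "arguments": {"rows": [[[0.004,0.005,0.003],[0,0,0]],[[0.004,0.018,0.003],[0,0,0]],[[0.004,0.035,0.003],[0,0,0]],[[0.004,0.055,0.003],[0,0,0]],[[0.004,0.075,0.003],[0,0,0]],[[0.004,0.095,0.003],[0,0,0]],[[0.004,0.115,0.003],[0,0,0]],[[0.004,0.125,0.003],[0,0,0]]]}}

```text
time_s: 6.88
ee_pos: [0.5521, 0.2366, 0.3174]
ee_rot: [179.9, -0.0, 79.0]
contact_force: [-0.1, 0.2, -1.3]
gripper_width: 0.0117
grip_force: 40.0
```

Call:
{"name": "apply_moves", "arguments": {"rows": [[[0,0,0.006],[0,0,0]],[[0,0,0.014],[0,0,0]],[[0,0,0.022],[0,0,0]],[[0,0,0.03],[0,0,0]],[[0,0,0.036],[0,0,0]],[[0,0,0.041],[0,0,0]],[[0,0,0.043],[0,0,0]],[[0,0,0.043],[0,0,0]]]}}

```text
time_s: 7.55
ee_pos: [0.5486, 0.2376, 0.2741]
ee_rot: [-180.0, 0.0, 79.1]
contact_force: [0.9, 0.9, -2.4]
gripper_width: 0.0117
grip_force: 40.0
```

Run:
```python
from h import *
go([.552,.2345,.270],79)
grab('scene','s2.png');grab('side','d2.png')
s=cv2.imread('pics/s2.png');d=cv2.imread('pics/d2.png')
c=lambda im,x,y,w,h,k:cv2.resize(im[y:y+h,x:x+w],None,fx=k,fy=k,interpolation=cv2.INTER_CUBIC)
cv2.imwrite('pics/c2.png',np.hstack([c(s,310,90,100,120,4),c(d,210,40,100,120,4)]))
```

```text
t 7.55 at [0.5486 0.2376 0.2741] [-1.7995e+02  3.0000e-02  7.9110e+01] F [ 0.87  0.88 -2.36]
shift mm [-2.4  3.9  4.1] turn [-0.05  0.03  0.11]
```

View pics/c2.png

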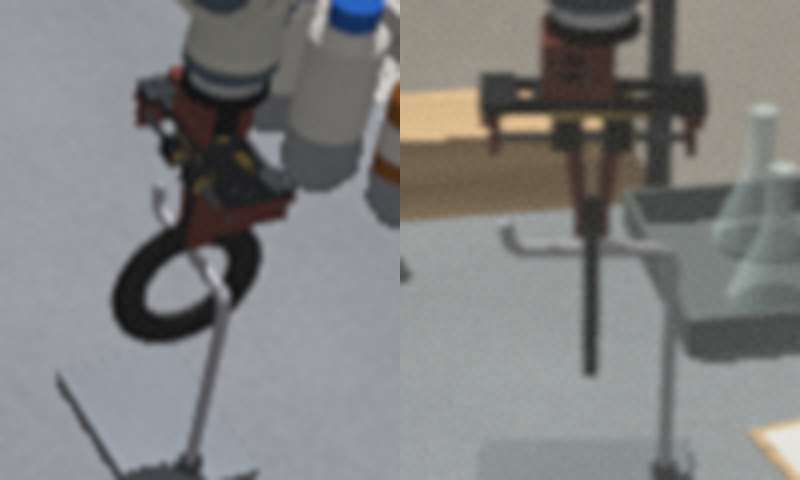

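The ring is threaded on the arm's middle, with the bore just above the rod. Lower to contact.

Call:
{"name": "apply_moves", "arguments": {"rows": [[[-0.001,0.001,0.001],[0,0,0]],[[-0.001,0.001,0.002],[0,0,0]],[[-0.001,0.001,0.003],[0,0,0]],[[-0.001,0.001,0.003],[0,0,0]],[[-0.001,0.001,0.004],[0,0,0]],[[-0.001,0.001,0.004],[0,0,0]],[[-0.001,0.001,0.004],[0,0,0]]]}}

```text
time_s: 8.23
ee_pos: [0.5501, 0.2364, 0.2717]
ee_rot: [179.9, -0.0, 79.1]
contact_force: [-2.5, -1.4, 6.4]
gripper_width: 0.0118
grip_force: 40.0
```

Call:
{"name": "apply_moves", "arguments": {"rows": [[[0,0,0],[0,0,0]],[[0,0,0],[0,0,0]],[[0,0,0],[0,0,0]],[[0,0,0],[0,0,0]],[[0,0,0],[0,0,0]],[[0,0,0],[0,0,0]],[[0,0,0],[0,0,0]],[[0,0,0],[0,0,0]]], "claw": -0.15}}

```text
time_s: 8.9
ee_pos: [0.5499, 0.2364, 0.2706]
ee_rot: [-180.0, 0.0, 79.1]
contact_force: [-0.3, -0.5, -0.3]
gripper_width: 0.0371
grip_force: 0.0
```

Call:
{"name": "apply_moves", "arguments": {"rows": [[[0,0,-0.004],[0,0,0]],[[0,0,-0.012],[0,0,0]],[[0,0,-0.024],[0,0,0]],[[0,0,-0.04],[0,0,0]],[[0,0,-0.06],[0,0,0]],[[0,0,-0.08],[0,0,0]],[[0,0,-0.1],[0,0,0]],[[0,0,-0.12],[0,0,0]]]}}

```text
time_s: 9.57
ee_pos: [0.5499, 0.2364, 0.3933]
ee_rot: [179.9, -0.1, 79.1]
contact_force: [-0.3, -0.1, -0.3]
gripper_width: 0.0373
grip_force: 0.0
```

Call:
{"name": "apply_moves", "arguments": {"rows": [[[0,0,0],[0,0,0]],[[0,0,0],[0,0,0]],[[0,0,0],[0,0,0]],[[0,0,0],[0,0,0]],[[0,0,0],[0,0,0]],[[0,0,0],[0,0,0]],[[0,0,0],[0,0,0]],[[0,0,0],[0,0,0]]]}}

```text
time_s: 10.23
ee_pos: [0.5498, 0.2363, 0.3902]
ee_rot: [-180.0, 0.0, 79.1]
contact_force: [1.4, 0.3, -0.7]
gripper_width: 0.0374
grip_force: 0.0
```

Run:
```python
from h import *
grab('scene','s3.png');grab('side','d3.png')
s=cv2.imread('pics/s3.png');d=cv2.imread('pics/d3.png')
c=lambda im,x,y,w,h,k:cv2.resize(im[y:y+h,x:x+w],None,fx=k,fy=k,interpolation=cv2.INTER_CUBIC)
cv2.imwrite('pics/c3.png',np.vstack([np.hstack([c(s,310,90,100,90,4),c(d,210,70,100,90,4)]),np.hstack([c(s,200,170,100,55,4),c(d,230,180,100,55,4)])]))
```

```text
(no output)
```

View pics/c3.png

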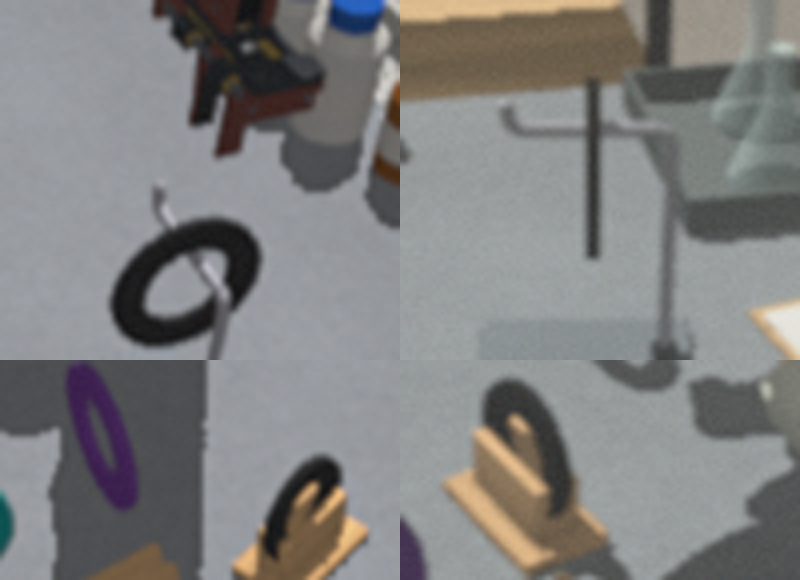

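The ring hangs at the arm's middle, the gripper is clear, and the small ring has not moved. I'll let any swing die down for a few seconds, then hand in.

Call:
{"name": "apply_moves", "arguments": {"rows": [[[0,0,0],[0,0,0]],[[0,0,0],[0,0,0]],[[0,0,0],[0,0,0]],[[0,0,0],[0,0,0]],[[0,0,0],[0,0,0]],[[0,0,0],[0,0,0]],[[0,0,0],[0,0,0]],[[0,0,0],[0,0,0]]]}}

```text
time_s: 11.0
ee_pos: [0.5499, 0.2363, 0.3907]
ee_rot: [180.0, -0.0, 79.1]
contact_force: [-0.2, -0.4, -1.1]
gripper_width: 0.0374
grip_force: 0.0
```

Call:
{"name": "apply_moves", "arguments": {"rows": [[[0,0,0],[0,0,0]],[[0,0,0],[0,0,0]],[[0,0,0],[0,0,0]],[[0,0,0],[0,0,0]],[[0,0,0],[0,0,0]],[[0,0,0],[0,0,0]],[[0,0,0],[0,0,0]],[[0,0,0],[0,0,0]]]}}

```text
time_s: 11.67
ee_pos: [0.5499, 0.2363, 0.3907]
ee_rot: [-180.0, -0.0, 79.1]
contact_force: [0.3, -0.8, 0.4]
gripper_width: 0.0375
grip_force: 0.0
```

Run:
```python
from h import *
a=vision.grab_frame('side').astype(int)
for i in range(3):
    b=vision.grab_frame('side').astype(int); c=vision.grab_frame('scene')
    print((abs(b-a)[85:140,240:275]>25).sum())
print(ctrl.sign_off())
```

```text
0
0
0
the job is handed in; nothing more can be done
None
```

The large ring hangs still from the middle of the hook's straight arm, the small ring stands untouched in its cradle, the gripper is clear, and the job was handed in at about 12 s; no verdict was returned.

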